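Isolate the analyser: slide the manifold cover aside and push the red valve shut

TASK

The analyser on the red line is due for service and its water has to be shut off. Push the loose metal cover of the white manifold box along its tracks, all the way across from the valve bay onto the closed deck, without lifting or tipping it; then push the red valve handle round clockwise until it is fully shut, square across its pipe. Nothing is to be picked up: leave the two blue-handled valves open and do not disturb the things standing around the box.

Things in the scene. Friction and masses are not known exactly. Their poses are not given: they have to be found in the camera images.
- manifold: White valve box fixed to the bench, 190 (own x) by 530 (own y) by 90 mm high. Origin: centre of its underside, z up; yaw varies. Dark tracks 8 mm high, 10 mm wide run along both long top edges (170 mm apart inside); end stops 8 mm high cross both ends, inner faces at y = -257 and +257 mm. Brass stubs and pipes stand out up to 41 mm behind (+x), below 50 mm height.
- bay (a point): Centre of the open valve bay in the box's top, level with the top (90 mm up), at x 0, y -130 mm of the box. The opening is 140 (x) by 240 mm (y) and 78 mm deep. Three valves stand in it, spindles at box x = +12 mm, y = -204, -138 and -72 mm; which place holds the red one varies. From the bay to the +y end stop the top is a closed flat deck, 90 mm up.
- cover: Flat loose steel-grey metal cover, 166 (own x) by 254 (own y) by 5 mm, 0.3 to 0.65 kg, lying on the box top between the tracks. Origin: centre of its underside; axes as the box's. It starts over the bay (origin at box y -128 to -105 mm); pushed toward the box's +y with 2 to 6 N it slides on to the end stop, fully open, origin at y = +130 mm. Nothing holds it down.
- cover_ledge (a point): Middle of the upright pushing face of the black thumb ledge on the cover. The face is 110 mm long (along x), looks to -y, and rises from 5 to 23 mm above the cover's underside. This point is 14 mm above the underside, 90 mm to -y of the cover's origin; push it toward +y. Behind the face the ledge slopes down within 57 mm.
- red_handle (a joint): Angle of the marked, red-sleeved valve handle, rad: 0 = open (handle along its pipe, pointing to the box's -x), 1.571 = fully shut against its stop (pointing to the box's +y). It grows clockwise seen from above, starts between 0 and 0.25, stays where it is left, and takes about 7 N to turn when pushed 32 mm from the spindle. The valve axis is vertical.
- red_tip (a point): Outer end of the red handle, 46 mm from the spindle axis, at mid-height of the sleeve. The sleeve runs from 13 to 46 mm from the axis, is 12 mm wide and 14 mm high (56 to 70 mm above the bench, 20 mm below the top of the box).
- red_axis (a point): Point on the red valve's vertical spindle axis at mid-height of its handle, 63 mm above the bench. The brass valve body, 34 mm by 24 mm, is below the handle; top of the valve body 50 mm above the bench.
- blue_a_handle (a joint): Angle of one of the two blue-sleeved valve handles, built like the red one: 0 to 0.12 at the start (open); to be left so.
- blue_b_handle (a joint): Angle of the other blue-sleeved valve handle: 0 to 0.12 at the start (open); to be left so.
- blue_a_axis (a point): Point on the vertical spindle axis of the first blue valve, 63 mm above the bench.
- blue_b_axis (a point): Point on the vertical spindle axis of the second blue valve, 63 mm above the bench.
- reagent_bottle: Amber bottle, 62 mm diameter, 150 mm high, standing loose behind the box; origin at the centre of its underside. Leave alone.
- sample_jar: Clear jar with a yellow lid, 58 mm diameter, 62 mm high, standing loose in front of the box; origin at the centre of its underside. Leave alone.
- tube_rack: Blue tube rack, 70 by 170 by 45 mm, with capped tubes up to 86 mm high, loose behind the valve bay; origin at the centre of its underside. Leave alone.
- reader: White handheld test reader with keys, 85 by 165 by 26 mm, lying loose in front of the box's deck; origin at the centre of its underside. Leave alone.
- wrench: Steel wrench, 180 mm long and 7 to 10 mm thick, lying loose on the bench beyond the box's -y end; origin under its middle. Leave alone.
- tip_box: Clear box with an orange lid, 87 by 122 by 71 mm, loose beyond the box's +y end; origin at the centre of its underside. Leave alone.

How it is judged:
On the way, in this order (a step that is already met when the one before it is completed fails the run):
1. the cover has been slid across onto the deck, to within 35 mm of its end stop, lying flat (y of cover in the frame of manifold above 0.095 m and height (world z) of cover below 0.096 m), for 0.2 s.
2. the red handle has been pushed fully shut (value of joint red_handle above 1.45 rad), for 0.2 s.
At the end, for the whole second after the job is handed in: The cover lies flat and still in its tracks on the deck, within 35 mm of the end stop; the red handle is turned past 1.45 rad (shut is 1.571); both blue handles are below 0.3 rad (open) (all of step 1 and height (world z) of cover above 0.086 m and linear speed of cover below 0.02 m/s and value of joint red_handle above 1.45 rad and value of joint each of blue_a_handle, blue_b_handle below 0.3 rad); the robot touches nothing.
It fails at once if the cover is lifted more than 12 mm off the box top, or tipped by more than 0.1 rad (height (world z) of cover above 0.102 m or angle between cover's own z axis and vertical above 0.1 rad).
It fails at once if the red valve is turned more than half way before the cover is aside (value of joint red_handle above 0.8 rad and y of cover in the frame of manifold below 0.06 m).
It fails at once if a blue-handled valve is turned by more than 0.3 rad (value of joint any of blue_a_handle, blue_b_handle above 0.3 rad).
It fails at once if a thing standing around the box is moved by more than 25 mm or picked up (distance of any of reagent_bottle, sample_jar, tube_rack, reader, wrench, tip_box from where it was at the start of the episode above 0.025 m).
It also fails if it takes over 53 s, if anything falls off the work surface, if the arm or the gripper's body presses on something with over 40 N, if the wrist force passes 120 N, or if a joint passes its speed limit or range.

ROBOT

A 6-joint arm with a two-finger parallel gripper is mounted at the origin on the work surface. World frame = base frame: x ahead of the robot, y to its left, z up, the work surface at z = 0. Lengths are in m, angles in rad, forces in N, time in s.
With the tool pointing down it reaches from about 0.35 to 0.725 m from the base axis. Payload 4.3 kg.
Tool frame: the origin (TCP) lies on the centre line of the jaws, within the pads' length; the fingertips stand ahead of it and the grasp point (between the pads) lies 3 mm ahead of it (nose_length is the x of the fingertips in the tool frame, in m); x points along the fingers, z is the direction in which the jaws open and shut, and the axes are right-handed (so a half turn about x gives the same grasp; the last joint's range is limited). The gripper opens to 85 mm and grips with 20 to 120 N. Pads are 22 mm wide; open, the fingers measure 114 mm over their backs; the gripper's body (76 mm by 85 mm) begins 54 mm behind the grasp point. The pads swing forward as they close: fully open they stand 13 mm farther back than shut.
Start: joints at [-1.211, 0.377, 0.081, 1.274, 0, 1.46], TCP at [0.26, -0.513, 0.253] pointing down, gripper open.
Joint ranges: [-2.72, 2.72], [-0.84, 1.66], [-1.02, 1.22], [-1.77, 2.12], [-1.37, 1.28], [-3.14, 3.14]. Speed limits (rad/s): [2.57, 2.57, 3.14, 3.14, 3.14, 3.14].

INTERFACE

Orientations are given as [roll, pitch, yaw] about the fixed x, y, z axes, in that order (R = Rz(yaw) Ry(pitch) Rx(roll)).
In Python, from workcell import * gives the robot as it stands.
- The arm moves only by the shell command python3 -m pendant 'ROWS' [FORCE]. ROWS is JSON, a list of rows, each a list of 7 numbers: the shift along the world's x, y, z in cm, then the turn, a rotation vector about the world's x, y, z in rad, then the opening in per cent of the stroke, from 0 (shut) to 100 (fully open). In form: [[tx, ty, tz, rx, ry, rz, jaw], ...]. A call has 1 to 12 rows; each row shifts and turns the pose as measured when the row begins; what a row does not reach is not made up. A row lasts 1/8 s, in which the tool goes at most 62.5 mm and 10.7 degrees, less where a joint would pass 70% of its speed; a pose out of reach is approached as far as the arm can. A call with a gripper value outside its range is refused whole. The fingers move at their own pace and stop on an object; FORCE is the grip in N (left out, the last holds). Time passes only in rows, so rows that do not move let the fingers close. It gives the time, the measured TCP pose, the force and the opening at its end, in the units of the state.
- sense(): the state, without advancing time (a new reading comes with each control period).
- grab_frame(name): name is "side" or "top"; returns a dict with "image" (480x640x3 uint8, blue, green, red), "z_map" (480x640 float32, m along the optical axis (not along the pixel's ray), 0 where there is no reading), "fx", "fy", "cx", "cy" (pixels), "R" (3x3) and "t" (3): a world point X has camera coordinates R X + t. Camera axes: x right, y down, z forward; pixel columns grow to the right and rows downward; lengths in m; the calibration is good to about 2 mm. A picture is of the moment at which its call begins.
- sign_off(): hands the job in, once; it reports no verdict.
Trained networks look in a picture, given as the dict that the camera call returned (one of the last four; its "shot" number tells which), for a name from the list of things; names that differ only in an ending like _2 or _b are one class to them, and where a whole thing is asked for, a point or a joint stands for the part that bears it (a point fixed in the world has none). Each returns a list of dicts, best first, with "p" (0 to 1); they miss things now and then, are a little off and sometimes report something else, mostly with a low value. They report only what shows in the picture. A call takes as long as a camera call.
- look_for(name, picture): "extent" ([left, top, right, bottom] in pixels, round what is visible of it).
The state is a dict: "t": time; "joints": joint angles; "joint_vel": joint speeds; "joint_efforts": joint torques, N m; "position": TCP position; "ee_rot": TCP orientation; "wrist_force": force on the tool from outside, world axes, zero at the start; "wrist_torque": the same for the moment, N m; "opening": finger opening in m.
Only numpy, scipy, OpenCV 4.12 (cv2) and the standard library are available. Lean on these libraries where they do the work, as an engineer would, in place of code of your own. Each camera call takes 0.05 s, during which the arm holds its last target.

## Working session

There is one attempt and no reset: what is moved stays moved. The work goes in short steps, Python scripts to look and compute and a shell command to move; the robot and the scene stay as the last step left them, time stands still between calls to the robot, and variables do not carry over. Pictures are saved under pics/ and viewed, and the job is handed in when it is done.

```bash
ls; mkdir -p pics
python3 - <<'E'
from workcell import *
import cv2,numpy as np
s=sense();print({k:np.round(v,3) for k,v in s.items()})
try: print(nose_length)
except Exception as e: print(e)
for n in("top","side"):
    f=grab_frame(n);cv2.imwrite(f"pics/{n}0.png",f["image"]);np.savez(f"{n}0.npz",**{k:v for k,v in f.items()})
    print(n,f["fx"],f["cx"],f["cy"],np.round(f["R"],3).tolist(),np.round(f["t"],3))
E
```

```text
pics
{'t': np.float64(0.0), 'joints': array([-1.211,  0.378,  0.08 ,  1.274,  0.   ,  1.461]), 'joint_vel': array([-0.   , -0.   , -0.001,  0.001,  0.001,  0.001]), 'joint_efforts': array([ 0.0000e+00, -4.6360e+01,  2.6988e+01,  2.1000e-02,  0.0000e+00,
       -0.0000e+00]), 'position': array([ 0.26 , -0.512,  0.252]), 'ee_rot': array([3.026, 1.569, 1.925]), 'wrist_force': array([ 0.433, -0.008,  0.077]), 'wrist_torque': array([-0.008,  0.039,  0.017]), 'opening': np.float64(0.085)}
0.022
top 473.3563256196235 320.83496502726626 239.27883033281816 [[0.008, -1.0, 0.008], [-0.99, -0.01, -0.142], [0.142, -0.007, -0.99]] [0.016 0.585 1.25 ]
side 571.6793448672422 331.3334323283838 239.54903841373215 [[-0.878, -0.479, 0.021], [-0.286, 0.489, -0.824], [0.384, -0.729, -0.566]] [0.511 0.225 1.066]
```

View pics/top0.png

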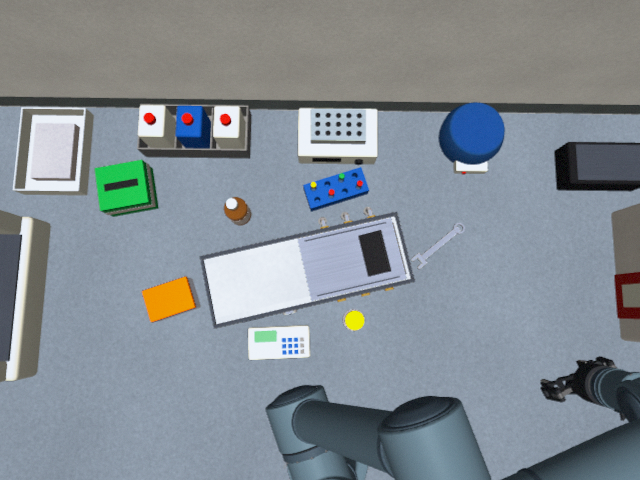

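View pics/side0.png

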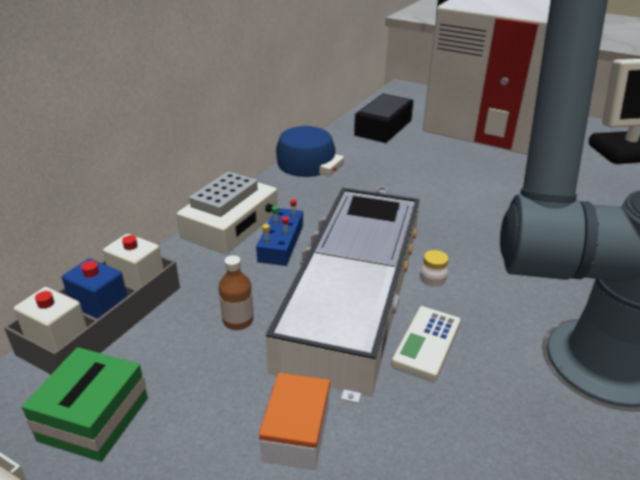

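The top view shows the box with its dark tracks (corners at about (203,257), (397,213), (413,280) and (214,327)). The deck is on the left and the black ledge is at (375,253). Next I'll fit the box pose.

```bash
cat > h.py <<'E'
import numpy as np,cv2
def ray(f,u,v,z):
    R=np.array(f["R"]);t=np.array(f["t"]);c=-R.T@t
    d=R.T@np.array([(u-f["cx"])/f["fx"],(v-f["cy"])/f["fy"],1.])
    return c+d*(z-c[2])/d[2]
def proj(f,X):
    p=np.atleast_2d(X)@np.array(f["R"]).T+np.array(f["t"])
    return np.c_[f["fx"]*p[:,0]/p[:,2]+f["cx"],f["fy"]*p[:,1]/p[:,2]+f["cy"]]
def cloud(f):
    z=f["z_map"];v,u=np.mgrid[:480,:640]
    P=np.stack([(u-f["cx"])/f["fx"]*z,(v-f["cy"])/f["fy"]*z,z],-1)-np.array(f["t"])
    W=P@np.array(f["R"]);W[z==0]=np.nan;return W
E
python3 - <<'E'
from h import *
for n in("top","side"):
    f=dict(np.load(f"{n}0.npz"));W=cloud(f)
    Z=W[...,2]
    m=((Z>.075)&(Z<.12)&(W[...,0]>.3)&(W[...,0]<.75)&(abs(W[...,1])<.33)).astype(np.uint8)
    k,l,st,_=cv2.connectedComponentsWithStats(m);i=1+np.argmax(st[1:,4]);mm=l==i
    P=W[mm];print(n,st[i],np.nanmedian(P[:,2]))
    r=cv2.minAreaRect(P[:,:2].astype(np.float32));print(r)
    im=f["image"].copy();im[mm]=im[mm]//2+[0,0,127];cv2.imwrite(f"pics/m{n}.png",im)
f=dict(np.load("top0.npz"))
c=np.array([ray(f,u,v,.098)[:2] for u,v in((203,257),(397,213),(413,280),(214,327))])
print(c,[np.linalg.norm(c[i]-c[i-1]) for i in range(4)],c.mean(0))
im=f["image"][200:340,190:430];cv2.imwrite("pics/crop.png",cv2.resize(im,None,fx=3.3,fy=3.3,interpolation=2))
E
```

```text
top [  202   212   213   117 14896] 0.09191814630574659
((0.5005059838294983, 0.05849754810333252), (0.19054797291755676, 0.5310629606246948), 13.52196979522705)
side [  268   187   152   179 16387] 0.09169311976344258
((0.4979834258556366, 0.05848535895347595), (0.19091908633708954, 0.5369800329208374), 13.605694770812988)
[[ 0.52788035  0.32624244]
 [ 0.64907433 -0.17852595]
 [ 0.47331633 -0.21734256]
 [ 0.34977347  0.290572  ]] [np.float64(0.18164372593116507), np.float64(0.5191137732878973), np.float64(0.17999334910577125), np.float64(0.5227236710500934)] [0.50001112 0.05523648]
```

View pics/crop.png

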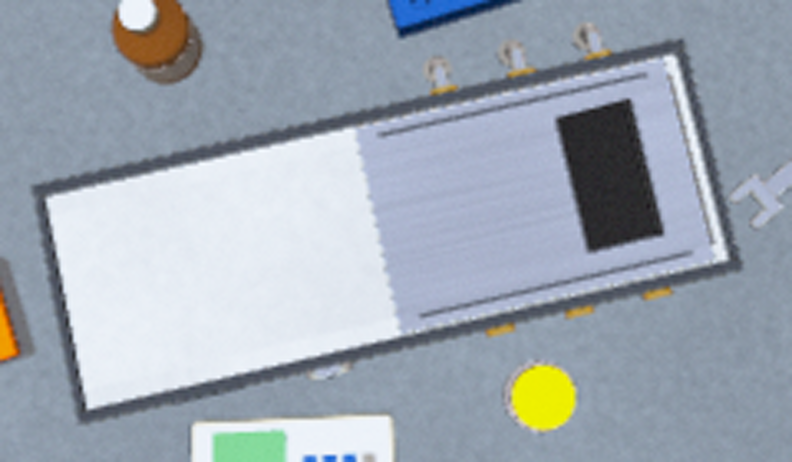

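Run:
```python
from h import *
from workcell import *
from scipy.spatial.transform import Rotation as Ro
f=dict(np.load("top0.npz"))
c=np.array([.5005,.0585]);a=.236
ex=np.array([np.cos(a),np.sin(a)]);ey=np.array([-np.sin(a),np.cos(a)])
B=lambda u,v,z:np.round([(ray(f,190+u/3.3,200+v/3.3,z)[:2]-c)@e*1000 for e in(ex,ey)],1)
print("corners",[B(*q,.098) for q in((36,188),(683,42),(738,264),(82,420))])
print("cover left edge",B(358,128,.095),B(401,332,.095))
print("cover right edge",B(672,68,.095),B(712,258,.095))
print("ledge face top",B(630,99,.113),B(664,235,.113)); print("ledge back",B(556,117,.095),B(588,252,.095))
W=cloud(f)
P=W[...,:2]-c; bx=P@ex;by=P@ey;Z=W[...,2]
for y in range(-255,-60,6):
    q=(abs(bx)<.04)&(abs(by-y/1000)<.003); print(y,round(np.nanmedian(Z[q])*1000,1),end='; ')
s=sense();R=Ro.from_euler('xyz',s["ee_rot"]).as_matrix();print(R.round(3))
```

```text
corners [array([ 90.5, 259.2]), array([  89.8, -265.3]), array([ -91.3, -263.4]), array([-93.4, 258.9])]
cover left edge [80.7  2.6] [-83.3   5.1]
cover right edge [  71.7 -252.1] [ -82.1 -245.4]
ledge face top [  52.6 -210.3] [ -56.8 -210. ]
ledge back [  54.1 -152.5] [ -55.6 -151.6]
-255 89.9; -249 86.4; -243 93.6; -237 94.1; -231 93.9; -225 93.9; -219 92.9; -213 93.5; -207 111.9; -201 109.2; -195 108.0; -189 106.8; -183 104.8; -177 103.3; -171 101.7; -165 99.2; -159 98.5; -153 96.9; -147 94.0; -141 92.9; -135 94.4; -129 93.8; -123 94.2; -117 94.5; -111 93.2; -105 93.4; -99 93.1; -93 93.4; -87 93.6; -81 93.8; -75 93.2; -69 94.5; -63 94.4; [[-0.001  0.892  0.453]
 [ 0.002  0.453 -0.892]
 [-1.     0.    -0.002]]
```

```bash
python3 -m pendant '[[3,3.3,0,0,0,-0.06,0],[3,3.3,0,0,0,-0.06,0],[3,3.3,0,0,0,-0.06,0],[3,3.3,0,0,0,-0.054,0],[3,3.3,0,0,0,0,0],[3,3.3,0,0,0,0,0],[3,3.3,-1,0,0,0,0],[3,3.3,-1,0,0,0,0],[3,3.3,-1,0,0,0,0],[3,3.3,-1,0,0,0,0],[0,0,0,0,0,0,0]]'
```

```text
t: 1.48
position: [0.5653, -0.1694, 0.2053]
ee_rot: [-2.649, 1.56, 2.289]
wrist_force: [-1.1, -0.2, 0.6]
opening: 0.0001
```

```bash
cat >> h.py <<'E'
from scipy.spatial.transform import Rotation as Ro
C=np.array([.5005,.0585]);A=.236
EX=np.array([np.cos(A),np.sin(A)]);EY=np.array([-np.sin(A),np.cos(A)])
def st():
    from workcell import sense
    s=sense();p=s["position"];R=Ro.from_euler('xyz',s["ee_rot"]).as_matrix()
    w=s["wrist_force"][:2]
    T=np.c_[[0,0,-1],np.r_[-EX,0]*-1,np.r_[-EY,0]]
    T[:,1]=np.cross(T[:,2],T[:,0])
    print("t",s["t"],"box xy mm",np.round([(p[:2]-C)@EX*1e3,(p[:2]-C)@EY*1e3],1),"z",round(p[2]*1e3,1),"F box",np.round([w@EX,w@EY,s["wrist_force"][2]],1),"fix rot",Ro.from_matrix(T@R.T).as_rotvec().round(3))
E
python3 -c "from h import *;st()"; python3 -m pendant '[[-0.4,-0.6,-4,0,0,0,0],[-0.3,-0.5,-3,0,0,0,0],[0,0,0,0,0,0,0]]';python3 -c "from h import *;st()"
```

```text
t 1.475 box xy mm [   9.7 -236.7] z 205.3 F box [-1.2  0.   0.6] fix rot [-0.008 -0.007  0.011]
t: 1.85
position: [0.557, -0.1816, 0.1339]
ee_rot: [-2.509, 1.561, 2.428]
wrist_force: [0.7, 0.9, -0.3]
opening: 0.0
t 1.85 box xy mm [  -1.2 -246.6] z 133.9 F box [ 0.9  0.7 -0.3] fix rot [-0.007 -0.008  0.011]
```

Run:
```python
from workcell import *
import cv2
f=grab_frame("side");cv2.imwrite("pics/s1.png",cv2.resize(f["image"][150:300,280:480],None,fx=4,fy=4,interpolation=2))
```

```text
(no output)
```

View pics/s1.png

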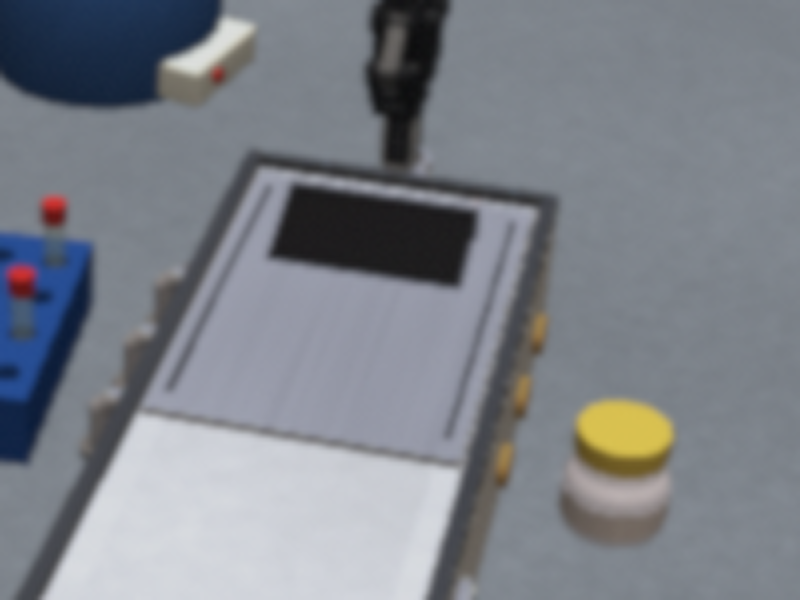

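The side view shows the shut fingertips at about (400,155), just behind the ledge at the -y end stop. I'll lower and approach.

```bash
python3 -m pendant '[[0,0,-1.0,0,0,0,0],[-0.2,0.97,0,0,0,0,0],[-0.1,0.5,0,0,0,0,0],[0,0,0,0,0,0,0]]';python3 -c "from h import *;st()"; python3 -m pendant '[[-0.12,0.5,0,0,0,0,0],[-0.12,0.5,0,0,0,0,0],[-0.12,0.5,0,0,0,0,0],[-0.12,0.5,0,0,0,0,0]]';python3 -c "from h import *;st()"
```

```text
t: 2.4
position: [0.5569, -0.1672, 0.1289]
ee_rot: [2.82, 1.567, 1.474]
wrist_force: [-0.4, -0.6, -0.6]
opening: -0.0001
t 2.4 box xy mm [   2.  -232.7] z 128.9 F box [-0.5 -0.5 -0.6] fix rot [-0.003  0.     0.012]
t: 2.9
position: [0.5525, -0.1466, 0.1296]
ee_rot: [2.115, 1.568, 0.769]
wrist_force: [0.6, -2.4, -1.4]
opening: 0.0002
t 2.9 box xy mm [   2.6 -211.6] z 129.6 F box [ 0.  -2.5 -1.4] fix rot [-0.002  0.002  0.012]
```

```bash
python3 -m pendant '[[0.2,-1,0,0,0,0,0],[0,0,-0.7,0,0,0,0],[0,0,-0.3,0,0,0,0],[0,0,0,0,0,0,0]]';python3 -c "from h import *;st()"
python3 - <<'E'
from workcell import *
import cv2
f=grab_frame("side");cv2.imwrite("pics/s2.png",cv2.resize(f["image"][150:300,280:480],None,fx=4,fy=4,interpolation=2))
E
```

```text
t: 3.4
position: [0.5542, -0.157, 0.1185]
ee_rot: [2.568, 1.568, 1.221]
wrist_force: [-0.6, 0.2, 0.3]
opening: -0.0003
t 3.4 box xy mm [   1.9 -222. ] z 118.5 F box [-0.5  0.3  0.3] fix rot [-0.003  0.001  0.012]
```

View pics/s2.png

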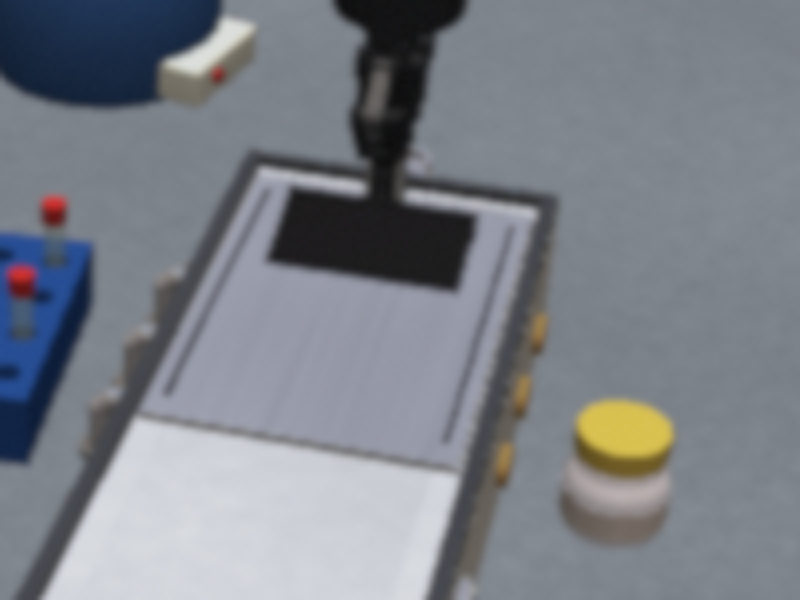

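The cover has started to slide a few mm, and the tip is now well down behind the ledge at (385,195). I'll raise 3 mm and push.

```bash
python3 -m pendant '[[0,0,0.3,0,0,0,0],[-0.14,0.5,0,0,0,0,0],[-0.2,0.8,0,0,0,0,0],[-0.28,1.17,0,0,0,0,0],[-0.28,1.17,0,0,0,0,0],[-0.28,1.17,0,0,0,0,0]]';python3 -c "from h import *;st()"
```

```text
t: 4.2
position: [0.5422, -0.1068, 0.1223]
ee_rot: [1.589, 1.568, 0.242]
wrist_force: [1.2, -2.0, -0.6]
opening: 0.0
t 4.2 box xy mm [   1.9 -170.4] z 122.3 F box [ 0.7 -2.2 -0.6] fix rot [-0.001  0.002  0.012]
```

```bash
python3 -m pendant '[[-0.28,1.17,0,0,0,0,0],[-0.29,1.17,0,0,0,0,0],[-0.3,1.17,-0.1,0,0,0,0],[-0.3,1.17,0,0,0,0,0],[-0.3,1.17,0,0,0,0,0],[-0.3,1.17,0,0,0,0,0]]';python3 -c "from h import *;st()"
```

```text
t: 4.95
position: [0.5237, -0.0317, 0.1219]
ee_rot: [1.131, 1.567, -0.216]
wrist_force: [1.4, -2.0, 0.6]
opening: 0.0001
t 4.95 box xy mm [  1.4 -93.1] z 121.9 F box [ 0.9 -2.2  0.6] fix rot [0.001 0.004 0.012]
```

Run:
```python
from workcell import *
import cv2
f=grab_frame("side");cv2.imwrite("pics/s3.png",cv2.resize(f["image"][150:350,240:480],None,fx=3,fy=3,interpolation=2))
```

```text
(no output)
```

View pics/s3.png

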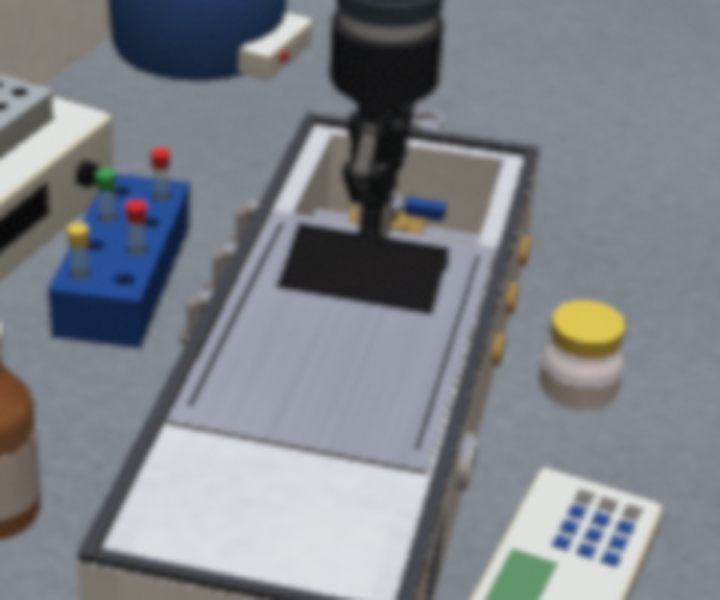

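The cover is flat and half across, and the first valve (blue) shows at (425,207). Continuing.

```bash
python3 -m pendant '[[-0.28,1.17,0,0,0,0,0],[-0.28,1.17,0,0,0,0,0],[-0.28,1.17,0,0,0,0,0],[-0.28,1.17,0,0,0,0,0],[-0.28,1.17,0,0,0,0,0],[-0.28,1.17,0,0,0,0,0],[-0.28,1.17,0,0,0,0,0]]';python3 -c "from h import *;st()"; python3 -m pendant '[[-0.14,0.6,0,0,0,0,0],[-0.14,0.6,0,0,0,0,0],[-0.1,0.4,0,0,0,0,0]]';python3 -c "from h import *;st()"
```

```text
t: 5.88
position: [0.5019, 0.0569, 0.1217]
ee_rot: [1.588, 1.568, 0.242]
wrist_force: [0.6, -2.4, -0.1]
opening: 0.0001
t 5.875 box xy mm [ 1.  -1.8] z 121.7 F box [-0.  -2.5 -0.1] fix rot [-0.001  0.003  0.011]
t: 6.25
position: [0.4976, 0.0744, 0.1217]
ee_rot: [1.407, 1.568, 0.062]
wrist_force: [0.5, -3.0, -0.0]
opening: 0.0002
t 6.25 box xy mm [ 0.9 16.1] z 121.7 F box [-0.2 -3.1 -0. ] fix rot [-0.     0.002  0.01 ]
```

```bash
python3 -m pendant '[[-0.1,0.4,0,0,0,0,0],[-0.1,0.4,0,0,0,0,0],[0,0,0,0,0,0,0]]';python3 -c "from h import *;st()"; python3 -m pendant '[[-0.1,0.4,0,0,0,0,0],[0,0,0,0,0,0,0]]';python3 -c "from h import *;st()"
```

```text
t: 6.62
position: [0.4954, 0.0831, 0.1217]
ee_rot: [1.662, 1.568, 0.317]
wrist_force: [0.5, -1.3, 1.1]
opening: 0.0002
t 6.625 box xy mm [ 0.8 25.1] z 121.7 F box [ 0.2 -1.4  1.1] fix rot [-0.001  0.002  0.011]
t: 6.88
position: [0.4962, 0.0854, 0.1221]
ee_rot: [0.737, 1.564, -0.61]
wrist_force: [1.4, -0.7, 1.4]
opening: 0.0
t 6.875 box xy mm [ 2.1 27.2] z 122.1 F box [ 1.2 -1.   1.4] fix rot [0.004 0.006 0.012]
```

```bash
python3 -m pendant '[[0.3,-1.2,0,0,0,0,0],[0.1,-0.5,4,0,0,0,0],[0,0,5,0,0,0,0],[0,0,0,0,0,0,0]]';python3 - <<'E'
from workcell import *
import cv2,numpy as np
from h import *
st()
for n,(r0,r1,c0,c1) in dict(side=(150,350,240,480),top=(200,340,190,430)).items():
    f=grab_frame(n);cv2.imwrite(f"pics/{n}4.png",cv2.resize(f["image"][r0:r1,c0:c1],None,fx=3,fy=3,interpolation=2))
    np.savez(f"{n}4.npz",**f)
E
```

```text
t: 7.38
position: [0.4979, 0.0679, 0.2128]
ee_rot: [-3.112, 1.57, 1.824]
wrist_force: [-0.4, -0.3, 0.6]
opening: 0.0001
t 7.375 box xy mm [-0.3  9.7] z 212.8 F box [-0.4 -0.2  0.6] fix rot [-0.001 -0.     0.012]
```

View pics/side4.png

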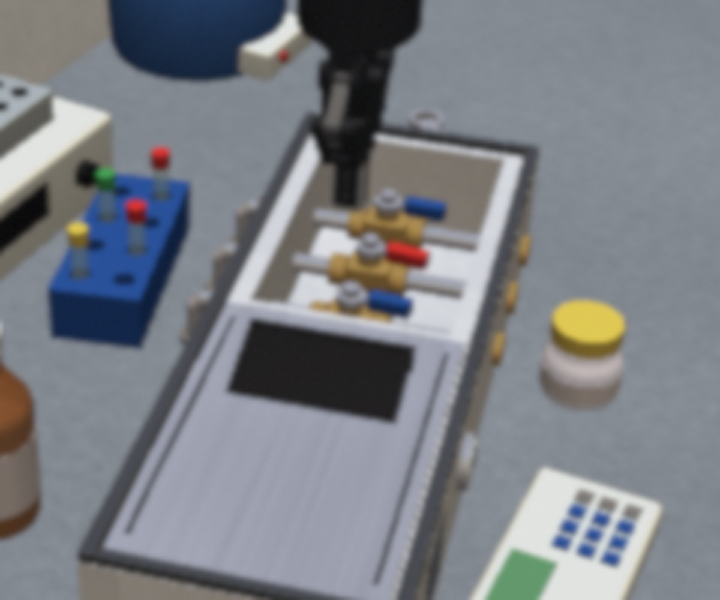

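View pics/top4.png

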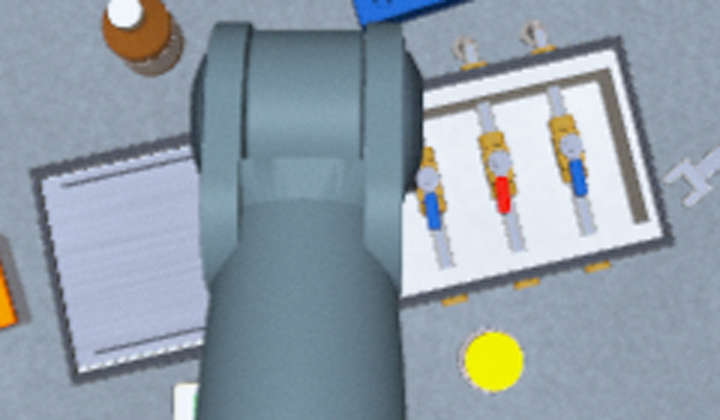

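The cover lies flat against or close to the end stop. The red valve is the middle one, with its spindle at crop (500,163) and its tip at (505,212) in the top view. Now I'll measure them.

Run:
```python
from h import *
f=dict(np.load("top4.npz"))
BB=lambda u,v,z:[(ray(f,u,v,z)[:2]-C)@e*1000 for e in(EX,EY)]
hsv=cv2.cvtColor(f["image"],cv2.COLOR_BGR2HSV).astype(int)
reg=np.zeros((480,640),bool);reg[225:290,325:400]=1
for n,m in(("red",((hsv[...,0]<8)|(hsv[...,0]>172))),("blue",(abs(hsv[...,0]-110)<12))):
    m=(m&(hsv[...,1]>150)&(hsv[...,2]>90)&reg).astype(np.uint8)
    k,l,s,_=cv2.connectedComponentsWithStats(m)
    for i in range(1,k):
        if s[i,4]<15: continue
        v,u=np.nonzero(l==i);p=np.array([BB(a,b,.070) for a,b in zip(u,v)])
        d=cv2.fitLine(p.astype(np.float32),2,0,.01,.01).ravel()
        pr=(p-p.mean(0))@d[:2]
        print(n,s[i,4],"mean",p.mean(0).round(1),"dir",d[:2].round(2),"len",np.ptp(pr).round(1),"x",p[:,0].min().round(1),p[:,0].max().round(1))
q=lambda u,v,z:np.round(BB(190+u/3,200+v/3,z),1)
print("spindles z.075",q(429,180,.077),q(499,163,.077),q(571,145,.077))
print("cover left",q(50,180,.095),q(80,368,.095),"stop outer",q(35,172,.098),q(77,381,.098))
```

```text
red 48 mean [ -17.4 -134.1] dir [ 0.99 -0.14] len 29.8 x -32.9 -2.7
blue 42 mean [ -17.7 -202.5] dir [ 1.   -0.04] len 29.7 x -32.3 -2.7
blue 41 mean [-17.7 -69.8] dir [ 1.   -0.09] len 29.6 x -32.0 -2.5
spindles z.075 [  7.8 -73.6] [   8.6 -137.2] [   9.8 -202.9]
cover left [ 79.9 246.8] [-83.1 252.8] stop outer [ 89.1 257.4] [-93.2 256.8]
```

```bash
python3 -m pendant '[[0.4,-3.5,0,0,0,0,0],[0.4,-3.5,0,0,0,0,0],[0.4,-3.5,-2,0,0,0,0],[0.4,-3.5,-2,0,0,0,0],[0.4,-3.4,-1,0,0,0,0],[0,0,0,0,0,0,0]]';python3 -c "from h import *;st()"
```

```text
t: 8.22
position: [0.5083, -0.1089, 0.1467]
ee_rot: [-2.136, 1.545, 2.803]
wrist_force: [-0.1, 0.5, 0.8]
opening: 0.0002
t 8.225 box xy mm [ -31.6 -164.6] z 146.7 F box [0.1 0.5 0.8] fix rot [-0.008 -0.025  0.01 ]
```

```bash
python3 -m pendant '[[1.0,0.2,0,0,-0.02,0,0],[0,0,0,0,0,0,0]]';python3 - <<'E'
from workcell import *
from h import *
st()
f=grab_frame("side");cv2.imwrite("pics/s5.png",cv2.resize(f["image"][180:280,300:440],None,fx=5,fy=5,interpolation=2))
E
```

```text
t: 8.48
position: [0.5175, -0.1052, 0.145]
ee_rot: [-2.846, 1.558, 2.094]
wrist_force: [0.5, 0.6, -0.5]
opening: 0.0002
t 8.475 box xy mm [ -21.8 -163.1] z 145.0 F box [ 0.7  0.5 -0.5] fix rot [-0.011 -0.006  0.009]
```

View pics/s5.png

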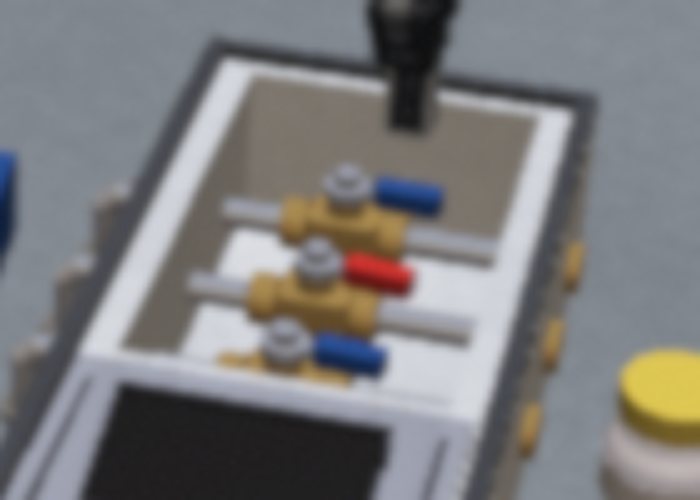

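The finger is at crop (405,100), above the gap between the far blue handle and the red one. Descending there.

```bash
python3 -m pendant '[[0,-0.2,-2.5,0,0,0,0],[0,0,-2,0,0,0,0],[0,0,-1,0,0,0,0],[0,0,0,0,0,0,0]]';python3 -c "from h import *;st()"
```

```text
t: 9.02
position: [0.5183, -0.1044, 0.0906]
ee_rot: [-3.025, 1.56, 1.92]
wrist_force: [-0.7, -0.2, 0.7]
opening: 0.0002
t 9.025 box xy mm [ -20.8 -162.5] z 90.6 F box [-0.8 -0.1  0.7] fix rot [-0.01  -0.004  0.004]
```

```bash
python3 -m pendant '[[0,-0.1,-0.8,0,0,0,0],[0,0,-0.3,0,0,0,0],[0,0,0,0,0,0,0]]';python3 -c "from h import *;st()";python3 - <<'E'
from workcell import *
from h import *
f=grab_frame("side");cv2.imwrite("pics/s6.png",cv2.resize(f["image"][180:280,300:440],None,fx=5,fy=5,interpolation=2))
E
```

```text
t: 9.4
position: [0.5195, -0.1055, 0.0806]
ee_rot: [3.022, 1.561, 1.684]
wrist_force: [0.5, -0.6, 0.2]
opening: 0.0001
t 9.4 box xy mm [ -19.8 -163.9] z 80.6 F box [ 0.3 -0.7  0.2] fix rot [-0.01  -0.001  0.003]
```

View pics/s6.png

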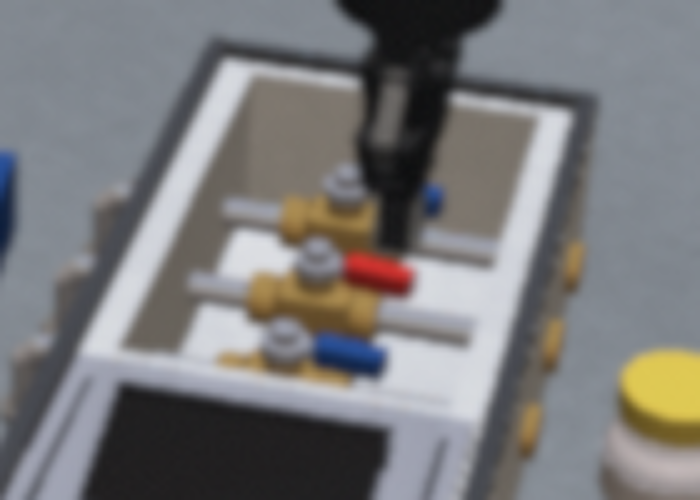

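The finger is beside the red sleeve on its far side, clear of both handles. I'll push it round.

```bash
python3 -m pendant '[[-0.27,0.55,0,0,0,0,0],[-0.27,0.55,0,0,0,0,0],[-0.27,0.55,0,0,0,0,0]]';python3 -c "from h import *;st()"
```

```text
t: 9.82
position: [0.5131, -0.091, 0.0819]
ee_rot: [2.158, 1.567, 0.818]
wrist_force: [1.8, -9.2, -1.3]
opening: -0.0
t 9.825 box xy mm [ -22.7 -148.3] z 81.9 F box [-0.4 -9.4 -1.3] fix rot [-0.003  0.003  0.005]
```

```bash
python3 -m pendant '[[-0.2,0.55,-0.1,0,0,0,0],[-0.2,0.55,-0.1,0,0,0,0],[-0.2,0.55,0,0,0,0,0]]';python3 -c "from h import *;st()"
```

```text
t: 10.2
position: [0.5115, -0.0822, 0.0828]
ee_rot: [0.324, 1.549, -1.019]
wrist_force: [1.8, -7.4, -0.6]
opening: 0.0
t 10.2 box xy mm [ -22.3 -139.4] z 82.8 F box [ 0.  -7.6 -0.6] fix rot [0.018 0.011 0.009]
```

```bash
python3 -m pendant '[[-0.3,0.7,-0.3,0,0,0,0],[-0.3,0.6,-0.3,0,0,0,0],[-0.2,0.5,-0.2,0,0,0,0]]';python3 -c "from h import *;st()"
```

```text
t: 10.58
position: [0.5107, -0.0728, 0.0809]
ee_rot: [0.346, 1.522, -1.003]
wrist_force: [1.4, -8.1, 4.3]
opening: -0.0
t 10.575 box xy mm [ -20.7 -130. ] z 80.9 F box [-0.6 -8.2  4.3] fix rot [0.041 0.027 0.014]
```

Run:
```python
from workcell import *
from h import *
for n,(a,b,c,d) in dict(side=(180,280,300,440),top=(200,300,310,430)).items():
    f=grab_frame(n);cv2.imwrite(f"pics/{n}7.png",cv2.resize(f["image"][a:b,c:d],None,fx=5,fy=5,interpolation=2))
```

```text
(no output)
```

View pics/side7.png

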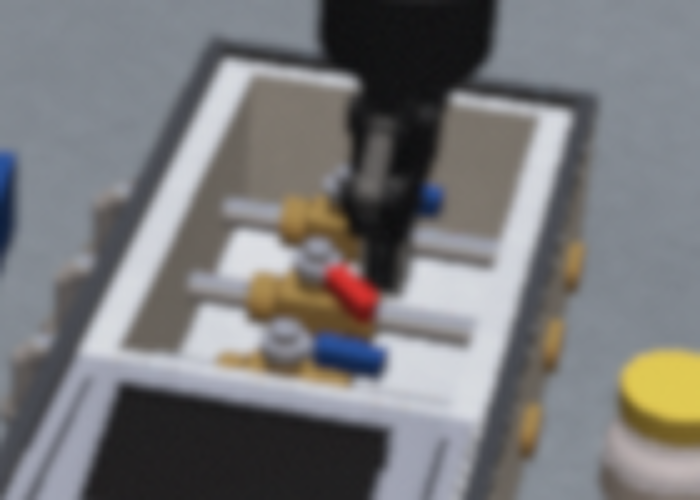

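View pics/top7.png

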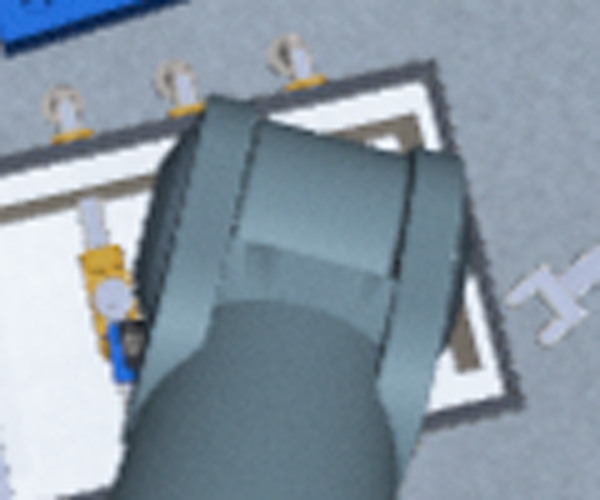

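The side view shows the red handle at about 0.6–0.7 rad, with its tip at (365,300), and the blues unmoved. I'll continue along the arc and correct the tilt.

```bash
python3 -m pendant '[[0.2,0.8,0,0.03,0.02,0.01,0],[0.2,0.8,0,0.02,0.01,0.01,0],[0.2,0.7,0,0,0,0,0]]';python3 -c "from h import *;st()"
```

```text
t: 11.05
position: [0.5132, -0.056, 0.0809]
ee_rot: [-1.141, 1.557, -2.474]
wrist_force: [-3.2, -7.2, -0.9]
opening: 0.0002
t 11.05 box xy mm [ -14.4 -114.3] z 80.9 F box [-4.7 -6.2 -0.9] fix rot [ 0.009 -0.011 -0.002]
```

```bash
python3 -m pendant '[[0.5,0.45,0,0,0,0,0],[0.6,0.35,0,0,0,0,0],[0.6,0.3,-0.1,0,0,0,0]]';python3 -c "from h import *;st()"
```

```text
t: 11.42
position: [0.5214, -0.0491, 0.0793]
ee_rot: [-1.121, 1.534, -2.457]
wrist_force: [-15.1, -7.0, 11.2]
opening: -0.0001
t 11.425 box xy mm [  -4.9 -109.5] z 79.3 F box [-16.4  -3.3  11.2] fix rot [ 0.023 -0.028  0.001]
```

Run:
```python
from workcell import *
from h import *
st()
f=grab_frame("side");cv2.imwrite("pics/s8.png",cv2.resize(f["image"][180:280,300:440],None,fx=5,fy=5,interpolation=2))
st()
```

```text
t 11.425 box xy mm [  -4.9 -109.5] z 79.3 F box [-16.4  -3.3  11.2] fix rot [ 0.023 -0.028  0.001]
t 11.475 box xy mm [  -4.9 -109.3] z 79.1 F box [-11.4  -3.1   7.3] fix rot [ 0.023 -0.029  0.001]
```

View pics/s8.png

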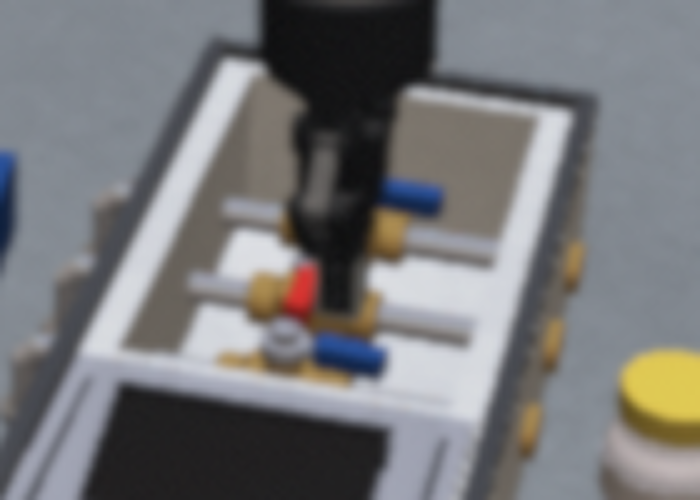

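The handle is nearly square across the pipe: red at (300,292). I'll push a little more along box +x.

```bash
python3 -m pendant '[[0.4,0.1,0.2,0.02,-0.02,0,0],[0.3,0.1,0.1,0,0,0,0]]';python3 -c "from h import *;st()";python3 -m pendant '[[0.4,0.1,0.1,0,0,0,0],[0.4,0.1,0,0,0,0,0]]';python3 -c "from h import *;st()"
```

```text
t: 11.72
position: [0.5209, -0.0483, 0.0799]
ee_rot: [-1.456, 1.546, -2.793]
wrist_force: [-3.4, -3.8, -0.5]
opening: 0.0001
t 11.725 box xy mm [  -5.2 -108.6] z 79.9 F box [-4.2 -2.9 -0.5] fix rot [ 0.008 -0.023  0.002]
t: 11.98
position: [0.5211, -0.0479, 0.0794]
ee_rot: [-1.428, 1.53, -2.767]
wrist_force: [-8.9, -4.6, 7.7]
opening: -0.0003
t 11.975 box xy mm [  -4.9 -108.3] z 79.4 F box [-9.7 -2.4  7.7] fix rot [ 0.015 -0.038  0.004]
```

```bash
python3 -m pendant '[[0.7,0.15,0.1,0,-0.02,0,0],[0.7,0.15,0.1,0,-0.02,0,0],[0.7,0.15,0.1,0,0,0,0]]';python3 -c "from h import *;st()"; python3 -m pendant '[[-0.9,-0.2,0,0,0,0,0],[-0.9,-0.2,0.2,0,0,0,0],[0,0,4,0,0,0,0],[0,0,5,0,0,0,0],[0,0,5,0,0,0,0]]'
python3 - <<'E'
from workcell import *
from h import *
st()
f=grab_frame("side");cv2.imwrite("pics/s9.png",cv2.resize(f["image"][180:280,300:440],None,fx=5,fy=5,interpolation=2))
E
```

```text
t: 12.35
position: [0.5212, -0.0474, 0.0793]
ee_rot: [-1.112, 1.523, -2.455]
wrist_force: [-13.4, -6.9, 7.8]
opening: 0.0001
t 12.35 box xy mm [  -4.7 -107.8] z 79.3 F box [-14.6  -3.6   7.8] fix rot [ 0.03  -0.037  0.008]
t: 12.98
position: [0.4965, -0.0494, 0.221]
ee_rot: [-1.273, 1.518, -2.615]
wrist_force: [0.8, -0.0, -0.2]
opening: 0.0003
t 12.975 box xy mm [ -29.2 -103.9] z 221.0 F box [ 0.7 -0.2 -0.2] fix rot [ 0.027 -0.046  0.007]
```

View pics/s9.png

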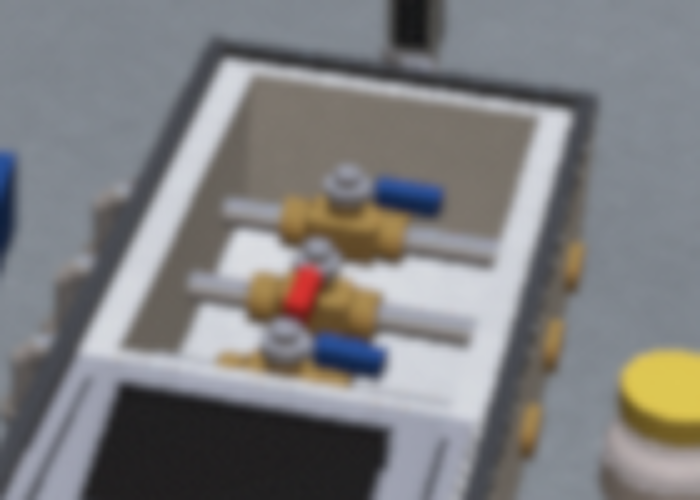

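The red handle now looks square across the pipe. I'll move the arm aside and measure the angle from the top view.

```bash
python3 -m pendant '[[0,-4,2,0,0,0,0],[0,-5,1,0,0,0,0],[0,-5,0,0,0,0,0],[0,-5,0,0,0,0,0],[0,-5,0,0,0,0,0],[0,-4,0,0,0,0,0],[0,0,0,0,0,0,0]]'
python3 - <<'E'
from workcell import *
from h import *
st()
f=grab_frame("top");im=f["image"];cv2.imwrite("pics/top9.png",cv2.resize(im[200:340,190:430],None,fx=3.3,fy=3.3,interpolation=2))
g=grab_frame("side");cv2.imwrite("pics/side9.png",g["image"])
BB=lambda f,u,v,z:[(ray(f,u,v,z)[:2]-C)@e*1000 for e in(EX,EY)]
for f,w in((f,(225,290,320,400)),(g,(180,280,330,440))):
  hsv=cv2.cvtColor(f["image"],cv2.COLOR_BGR2HSV).astype(int)
  reg=np.zeros((480,640),bool);reg[w[0]:w[1],w[2]:w[3]]=1
  for n,m in(("red",((hsv[...,0]<8)|(hsv[...,0]>172))),("blue",(abs(hsv[...,0]-110)<12))):
    m=(m&(hsv[...,1]>150)&(hsv[...,2]>90)&reg).astype(np.uint8)
    k,l,s,_=cv2.connectedComponentsWithStats(m)
    for i in range(1,k):
        if s[i,4]<15: continue
        v,u=np.nonzero(l==i);p=np.array([BB(f,a,b,.068) for a,b in zip(u,v)])
        d=cv2.fitLine(p.astype(np.float32),2,0,.01,.01).ravel()
        print(n,s[i,4],"mean",p.mean(0).round(1),"dir",d[:2].round(2))
W=cloud(g)
P=W[...,:2]-C;bx=P@EX;by=P@EY;Z=W[...,2]
for y in range(-10,258,12):
    q=(abs(bx+.0)<.05)&(abs(by-y/1000)<.004);print(y,(np.nanmedian(Z[q])*1000).round(1),end='; ')
E
```

```text
t: 13.9
position: [0.5018, -0.3379, 0.2636]
ee_rot: [-0.733, 1.533, -2.07]
wrist_force: [-1.1, 0.4, -0.7]
opening: -0.0002
t 13.9 box xy mm [ -91.4 -385.7] z 263.6 F box [-1.   0.7 -0.7] fix rot [ 0.033 -0.018  0.003]
red 43 mean [  11.8 -109.7] dir [0.01 1.  ]
blue 42 mean [ -17.5 -202.8] dir [ 1.   -0.04]
blue 42 mean [-17.8 -70. ] dir [ 1.   -0.07]
red 51 mean [   8.8 -102.6] dir [ 0.05 -1.  ]
blue 29 mean [ -20.3 -198.4] dir [ 1.   -0.04]
blue 39 mean [-19.6 -65.9] dir [ 0.98 -0.19]
-10 89.2; 2 94.2; 14 94.9; 26 nan; 38 111.7; 50 111.0; 62 107.5; 74 104.4; 86 100.9; 98 97.1; 110 94.7; 122 95.1; 134 95.0; 146 95.1; 158 94.9; 170 95.0; 182 94.9; 194 95.1; 206 94.9; 218 94.8; 230 94.9; 242 95.1; 254 95.4;
  return np.nanmean(a, axis, out=out, keepdims=keepdims)
```

View pics/top9.png

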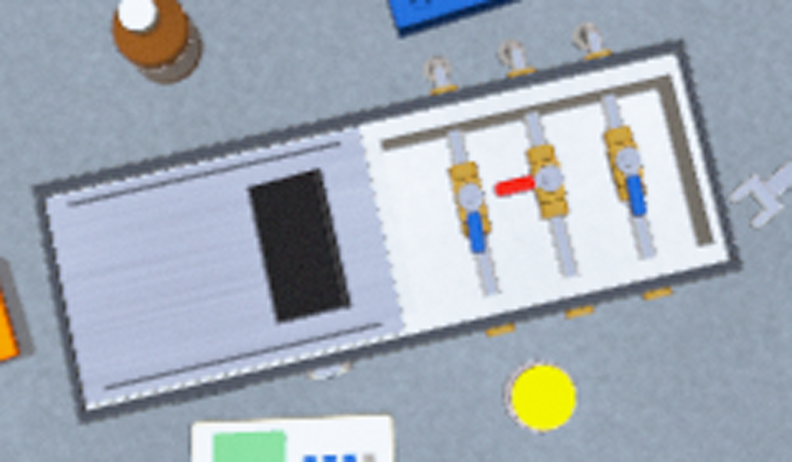

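The red handle points along box +y (sleeve centre at x 11.8 against the spindle's 12), so it is about 1.56 rad. The cover is flat at the stop, the blues are open and the surroundings are unchanged. Handing in.

```bash
python3 -c "
from workcell import *
print(sign_off())"
```

```text
the job is handed in; nothing more can be done
None
```

The red line is shut off and the job is handed in, at about 14 s on the robot's clock. The hand-in gave no verdict.

- **Cover:** I pushed it by its ledge with the shut fingers, all the way across onto the deck. It lies flat (top surface about 95 mm up) against or within about 6 mm of the end stop.
- **Red valve:** it was the middle of the three. I pushed its handle clockwise until it stopped moving under about 15 N. The top view puts it at about 1.56 rad, square across its pipe. A rougher side-view fit was about 0.05 rad off square, still past the 1.45 rad limit.
- **Blue valves:** both are open, at roughly 0.04 and 0.07 rad in the top view. The side view gave 0.19 for the nearer one. That valve is partly hidden in the side view, but both readings are under the 0.3 limit.
- **Things around the box:** those in the final close-up (bottle, jar, and the parts of the rack, reader, wrench and tip box that show) look unmoved. I compared them by eye only.
- **Robot:** it stands clear of everything. The wrist force never read above about 20 N.

The tool tilted by up to about 0.04 rad while turning the handle, because the arm gave a little under load. It did not affect the result.

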